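# Put the last spice tin back in its rack and face up the row

### The job

A spice tin has been left standing deep in one compartment of the divided steel caddy: lift it out and stand it in the empty bay of the tin rack, a narrow edge to the front like its neighbours (the neighbours leave no room for fingers at its broad faces, so stand it on the counter first and take it again by its narrow edges). Then tap the tins back until all four touch the rear stop and their front edges line up. Keep the tins upright, and leave the caddy with its other contents, the mug and the jar where they are.

Things in the scene. Friction and masses are not known exactly. Their poses are not given: they have to be found in the camera images.
- tin: The tin to move, upright in one of the caddy's three compartments (which varies), 58 mm side along the caddy's y. Bare metal with plain paper band, black lid; 58 mm (its x) by 26 mm (its y), 68 mm tall with its lid (the top 10 mm, flush with the sides), about 0.11 kg. Origin: centre of underside; a half turn about z changes nothing.
- caddy: Loose steel cutlery caddy, 118 (x) by 226 (y) by 100 mm tall, 0.95 kg, left or right of the robot. Origin: centre of underside. Three open compartments, centres at y -74, 0, +74 mm, each 110 (x) by 70 (y) mm, 94 deep, floor 6, walls 4. About 42 mm free beside the tin's broad faces, 6 at its narrow edges; its top is 26 mm below the rim. Wire handles stick out 21 mm at both ends.
- rack: Steel rack fixed to the counter on the other side: tray 88 (x) by 148 (y) mm, 6 thick, four bays along y at -54, -18, 18, 54 mm. Origin: centre of underside; +x points to the rear stop, away from the robot. Front lip 14 mm high, outer face at x = -37 mm. Rear stop stands at x = 40 to 45 mm, top 33 mm over the counter. Room for a finger before and behind a tin.
- bay_empty: The empty bay (its place in the row varies). Origin: on the tray's top, 6 mm over the counter; x towards the rear stop, y along the row. Thin cheeks 42 mm high, 32 mm apart inside, from x = -2 to 42 mm; rear stop face at x = 40 mm, lip's inner face at x = -34 mm. A tin against the stop has its origin at x = 11, y = 0 mm.
- bay_a: Bay holding rack_tin_1, same shape and origin as bay_empty.
- bay_b: Bay holding rack_tin_2, same shape and origin as bay_empty.
- bay_c: Bay holding rack_tin_3, same shape and origin as bay_empty.
- rack_tin_1: Tin like the one to move, in bay_a, standing on the tray 7 to 14 mm short of the rear stop, 58 mm side along the bay's x. Free to slide. Origin: centre of underside.
- rack_tin_2: The same, in bay_b.
- rack_tin_3: The same, in bay_c.
- shaker: Bystander: glass shaker with steel top, diameter 44 mm, 84 mm tall, loose in another compartment. Origin: centre of underside.
- sauce: Bystander: white squeeze bottle with nozzle, diameter 48 mm, 94 mm tall, loose in another compartment. Origin: centre of underside.
- mug: Bystander: white mug, diameter 80 mm, 92 mm tall, handle at its +y reaching about 75 mm from the axis; on the counter between caddy and rack, near the robot or farther off, handle roughly towards the robot. Origin: centre of underside.
- jar: Bystander: glass jar with steel lid, diameter 72 mm, 105 mm tall; on the counter between caddy and rack, at the other of these places. Origin: centre of underside.

How it is judged:
By the outcome, as a careful person would: the job done as asked, in the order asked, and still so for the second after the job is handed in, with the robot touching nothing.
It also fails if it takes over 64 s, if anything falls off the work surface, if the arm or the gripper's body presses on something with over 40 N, if the wrist force passes 120 N, or if a joint passes its speed limit or range.

### The arm

A 6-joint arm with a two-finger parallel gripper is mounted at the origin on the work surface. World frame = base frame: x ahead of the robot, y to its left, z up, the work surface at z = 0. Lengths are in m, angles in degrees, forces in N, time in s.
With the tool pointing down it reaches from about 0.25 to 0.725 m from the base axis. Payload 9.7 kg.
Tool frame: the origin (TCP) lies midway between the tips of the shut fingers; the grasp point (between the pads) lies bot.hold_point_z behind it (bot.hold_point_z is the distance from the TCP to the grasp point, in m); z points along the fingers, y is the line along which they close (so a half turn about z gives the same grasp; the last joint's range is limited). The gripper opens to 85 mm and grips with 20 to 120 N. Pads are 22 mm wide; open, the fingers measure 114 mm over their backs; the gripper's body (76 mm by 85 mm) begins 54 mm behind the grasp point. The pads swing forward as they close: fully open they stand 13 mm farther back than shut.
Start: joints at [-66.463, 4.979, 10.078, 95.1, 0, 90], TCP at [0.22, -0.504, 0.231] pointing down, gripper open.
Joint ranges: [-179.16, 179.16], [-48.56, 103.87], [-65.8, 70.77], [-126.05, 130.52], [-82.76, 87.17], [-180, 180]. Speed limits (degrees/s): [127.2, 127.2, 147.25, 180, 180, 180].

### API

Orientations are given as [roll, pitch, yaw] about the fixed x, y, z axes, in that order (R = Rz(yaw) Ry(pitch) Rx(roll)).
In Python, from workcell import bot, camera, camera_model, ticket gives the robot as it stands.
- The arm moves only by the tool send_rows, never from a script. Its argument "targets" is text: rows parted by semicolons, each of 5 numbers parted by spaces: the shift along the tool's x, y, z in mm, then the turn about the tool's z in degrees, then the closure in counts, from 0 (fully open) to 255 (shut). A call has 1 to 20 rows; each row is the pose to reach, as a shift and turn from the pose commanded when the call began, along the tool's axes at that moment; what a row does not reach only later rows make up. A row lasts 1/8 s, in which the tool goes at most 62.5 mm and 10.7 degrees, less where a joint would pass 70% of its speed; a pose out of reach is approached as far as the arm can. A call with a gripper value outside its range is refused whole. The fingers move at their own pace and stop on an object; "newtons" is the grip in N (left out, the last holds). Time passes only in rows, so rows that repeat a pose let the fingers close. It gives the time, the measured TCP pose, the force, the opening and the grip force at its end, in the units of the state.
- bot.get_obs(): the state, without advancing time (a new reading comes with each control period).
- camera(name): name is "side" or "top" or "wrist"; returns the picture (384x512x3 uint8, blue, green, red); there is no depth.
- camera_model(name): a dict with "K" (3x3 intrinsics, pixels), "pose" (4x4, takes a point from camera to world coordinates); the wrist camera has in their place "T_tool_cam" (4x4, takes a point from camera to tool coordinates, whose origin is the TCP and whose axes are the flange's). Camera axes: x right, y down, z forward; pixel columns grow to the right and rows downward; lengths in m; the calibration is good to about 2 mm. A picture is of the moment at which its call begins: read the wrist's pose just before it. camera_model takes no time and is no camera call.
- ticket.job_done(): hands the job in; it is judged then, once.
The state is a dict: "time": time; "q": joint angles; "qd": joint speeds; "joint_efforts": joint torques, N m; "ee_pos": TCP position; "tcp_rot": TCP orientation; "wrist_force": force on the tool from outside, world axes, zero at the start; "torque": the same for the moment, N m; "opening": finger opening in m; "grasp_force": force on a finger pad.
Only numpy, scipy, OpenCV 4.12 (cv2) and the standard library are available. Lean on these libraries where they do the work, as an engineer would, in place of code of your own. Each camera call takes 0.05 s, during which the arm holds its last target. There are 200 camera calls.

## Working session

There is one attempt and no reset: what is moved stays moved. The work goes in short steps, Python scripts to look and compute and a tool call to move; the robot and the scene stay as the last step left them, time stands still between calls to the robot, and variables do not carry over. Pictures are saved under pics/ and viewed, at most 10 in all, crops included, and the job is handed in when it is done.

Besides the shell and the picture viewer there is one more tool, called after "Emit:" as name(argument=value, ...) on one line, values as JSON. send_rows: Moves the arm, as the interface text tells. Its arguments: {"type":"object","properties":{"targets":{"type":"string"},"newtons":{"type":"number"}},"required":["targets"]}

```bash
ls; mkdir -p pics; python3 - <<'E'
from workcell import bot,camera,camera_model
import cv2,numpy as np
o=bot.get_obs();print(o,bot.hold_point_z)
for n in("side","top","wrist"):
    im=camera(n);cv2.imwrite(f"pics/{n}0.png",im);m=camera_model(n);print(n,{k:np.round(v,4).tolist() for k,v in m.items()})
a=cv2.imread("pics/top0.png");b=cv2.imread("pics/side0.png")
cv2.imwrite("pics/t0.png",cv2.resize(a,(800,600)))
cv2.imwrite("pics/s0.png",cv2.resize(b,(800,600)))
E
```

```text
pics
{'time': 0.0, 'q': array([-6.64624865e+01,  5.01089636e+00,  1.00374287e+01,  9.51006252e+01,
       -8.73112096e-05,  9.00010631e+01]), 'qd': array([-0.09399047,  0.02341826, -0.01674554, -0.07256225,  0.05147708,
       -0.02300567]), 'joint_efforts': array([-1.51872533e-03, -5.20391607e+01,  4.64795423e+01,  1.65160076e-02,
       -1.60115428e-04, -3.38986251e-05]), 'ee_pos': array([ 0.21955408, -0.50403819,  0.23061167]), 'tcp_rot': array([-1.79925907e+02,  8.86858594e-05,  2.35364505e+01]), 'wrist_force': array([ 0.33468917, -0.35574752, -0.18249804]), 'torque': array([-0.02743636,  0.0434792 ,  0.00845719]), 'grasp_force': 0.0, 'opening': 0.08554960821763256} 0.0187
side {'K': [[419.7105, 0.0, 253.4196], [0.0, 419.7105, 190.0611], [0.0, 0.0, 1.0]], 'pose': [[-0.9282, -0.2927, 0.2298, 0.3276], [-0.3718, 0.7028, -0.6065, 0.5775], [0.016, -0.6484, -0.7612, 0.7693], [0.0, 0.0, 0.0, 1.0]]}
top {'K': [[400.0576, 0.0, 260.4986], [0.0, 400.0576, 198.6223], [0.0, 0.0, 1.0]], 'pose': [[0.0098, -0.9906, 0.1366, 0.4438], [-0.9999, -0.0091, 0.0059, -0.0094], [-0.0046, -0.1366, -0.9906, 0.9421], [0.0, 0.0, 0.0, 1.0]]}
wrist {'K': [[295.0191, 0.0, 258.0527], [0.0, 295.0191, 194.0344], [0.0, 0.0, 1.0]], 'T_tool_cam': [[-0.0012, -0.946, -0.3242, 0.0839], [1.0, -0.0011, -0.0003, -0.0001], [-0.0001, -0.3242, 0.946, -0.1429], [0.0, 0.0, 0.0, 1.0]]}
```

View pics/t0.png

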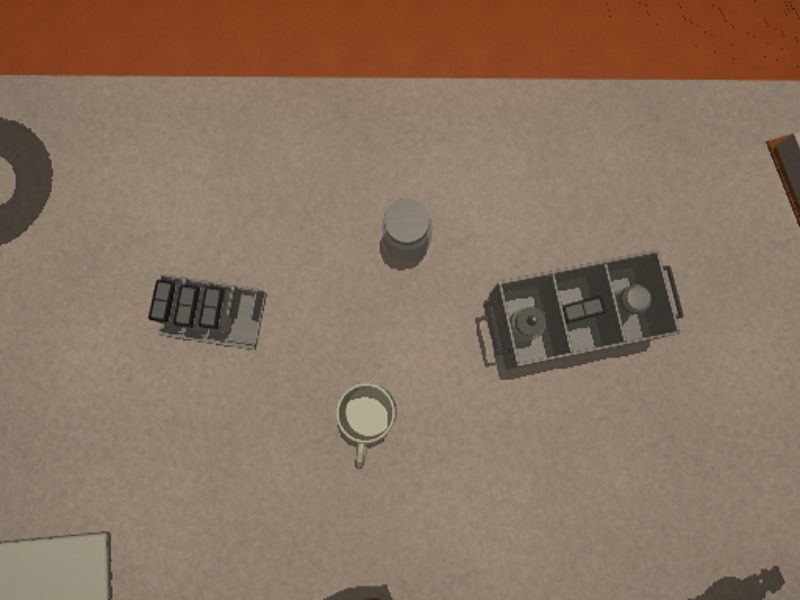

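View pics/s0.png

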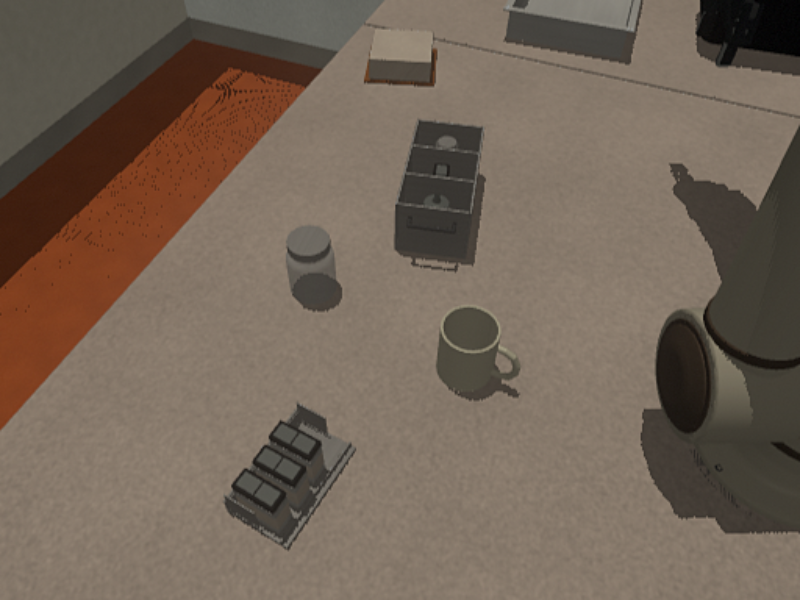

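The top view shows the caddy on the right (rim corners near (500,283), (657,252), (678,332), (518,365)) and the tin in its middle compartment at (585,309). The rack is on the left with its rightmost bay empty near (245,315). The jar is at (407,222), the mug at (366,413). The side view shows the same layout. Next I'll enlarge the crops.

```bash
python3 - <<'E'
import cv2,numpy as np
a=cv2.imread("pics/top0.png")
def g(c):return np.clip(255*(c/255.)**.6,0,255).astype('uint8')
c1=g(cv2.resize(a[155:245,300:445],None,fx=5.5,fy=3.3*0+5.5,interpolation=cv2.INTER_CUBIC))
cv2.imwrite("pics/caddy_t.png",c1)
c2=g(cv2.resize(a[170:230,90:180],None,fx=8,fy=8,interpolation=cv2.INTER_CUBIC))
cv2.imwrite("pics/rack_t.png",c2)
E
```

```text
(no output)
```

View pics/caddy_t.png

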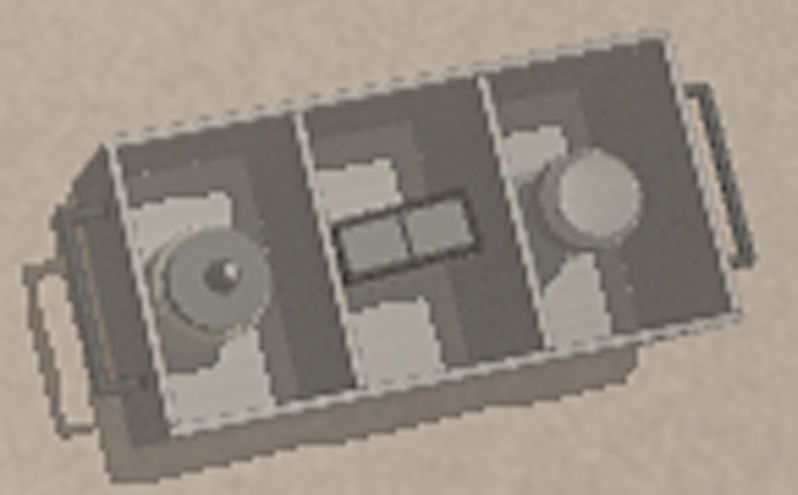

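View pics/rack_t.png

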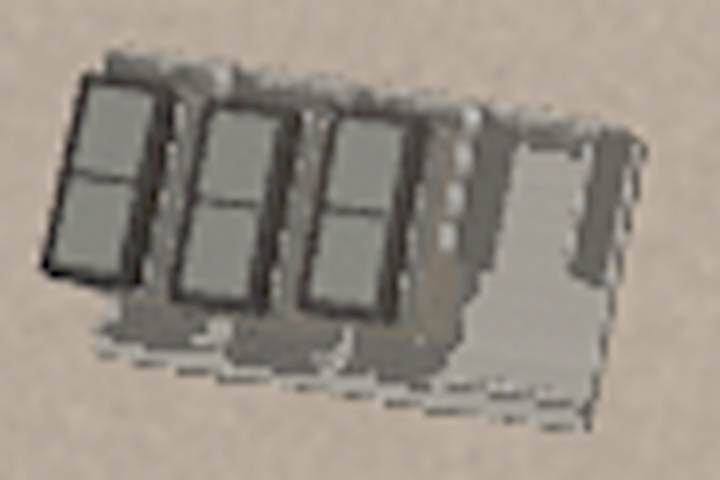

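Crop readings. Caddy rim corners: (108,143), (668,35), (740,316), (175,435); tin lid corners: (335,228), (468,195), (480,245), (350,283). In the rack crop, the lip runs (98,350)–(588,428), the rear stop top (108,55)–(645,140), and the lids of the three tins stand at z≈74 mm.

```bash
cat > h.py <<'E'
import numpy as np,cv2
from workcell import bot,camera,camera_model
from scipy.spatial.transform import Rotation as R
def cam(n,ob=None):
    m=camera_model(n);K=np.array(m["K"])
    if n!="wrist":return K,np.array(m["pose"])
    T=np.eye(4);T[:3,:3]=R.from_euler("xyz",ob["tcp_rot"],degrees=True).as_matrix();T[:3,3]=ob["ee_pos"]
    return K,T@np.array(m["T_tool_cam"])
def ray(c,uv):
    K,P=c;d=P[:3,:3]@np.linalg.inv(K)@np.array([*uv,1.]);return P[:3,3],d/np.linalg.norm(d)
def onz(c,uv,z):
    o,d=ray(c,uv);return o+d*(z-o[2])/d[2]
def tri(c1,u1,c2,u2):
    (a,d),(b,e)=ray(c1,u1),ray(c2,u2);s=np.linalg.lstsq(np.c_[d,-e],b-a,rcond=None)[0]
    p,q=a+d*s[0],b+e*s[1];return (p+q)/2,np.linalg.norm(p-q)
def proj(c,X):
    K,P=c;x=K@(P[:3,:3].T@(np.array(X)-P[:3,3]));return x[:2]/x[2]
E
python3 - <<'E'
from h import *
t=cam("top")
C=lambda p:(p[0]/5.5+300-.4,p[1]/5.5+155-.4); Rk=lambda p:(p[0]/8+90-.4,p[1]/8+170-.4)
def show(n,L,f,z):
    P=np.array([onz(t,f(p),z) for p in L]);print(n,P[:,:2].round(4).tolist(),"c",P.mean(0).round(4),[round(float(np.linalg.norm(P[i]-P[i-1])),4) for i in range(len(P))],"ang",np.degrees(np.arctan2(*(P[1]-P[0])[1::-1])).round(1))
show("caddy",[(108,143),(668,35),(740,316),(175,435)],C,.1)
show("tin",[(335,228),(468,195),(480,245),(350,283)],C,.074)
show("shaker",[(598,195)],C,.09) if 0 else None
show("rt1",[(88,73),(178,88),(140,287),(43,272)],Rk,.074)
show("rt2",[(207,97),(300,108),(267,313),(172,300)],Rk,.074)
show("rt3",[(333,108),(428,118),(395,322),(300,310)],Rk,.074)
show("lip",[(98,350),(588,428)],Rk,.014)
show("stop",[(108,55),(645,140)],Rk,.033)
p=np.array([585,309])*.64
for n,uv,z in(("mug",(366,413),.092),("jar",(407,222),.105)):show(n,[uv],lambda p:(p[0]*.64,p[1]*.64),z)
# check height of tin lid and rack lids with side view
s=cam("side");print(tri(t,(585*.64,309*.64),s,(441*.64,170*.64)))
for T,S in(((162,300),(259,491)),((187,306),(280,464)),((210,307),(296,440))):print(tri(t,np.array(T)*.64,s,np.array(S)*.64))
E
```

```text
caddy [[0.5999, -0.1295], [0.6447, -0.3485], [0.5346, -0.3712], [0.487, -0.1539]] c [ 0.5665 -0.2508  0.1   ] [0.1155, 0.2236, 0.1124, 0.2225] ang -78.4
tin [[0.5711, -0.2231], [0.5849, -0.2765], [0.5648, -0.2806], [0.5491, -0.2286]] c [ 0.5675 -0.2522  0.074 ] [0.0227, 0.0551, 0.0205, 0.0543] ang -75.5
rt1 [[0.6046, 0.3496], [0.6006, 0.3244], [0.5452, 0.3315], [0.5491, 0.3583]] c [0.5749 0.3409 0.074 ] [0.0562, 0.0255, 0.0558, 0.0271] ang -99.0
rt2 [[0.5982, 0.3162], [0.5953, 0.2904], [0.5384, 0.2963], [0.5417, 0.3225]] c [0.5684 0.3063 0.074 ] [0.0568, 0.026, 0.0572, 0.0264] ang -96.3
rt3 [[0.5954, 0.2813], [0.5928, 0.2549], [0.5363, 0.2611], [0.5393, 0.2873]] c [0.566  0.2711 0.074 ] [0.0564, 0.0265, 0.0569, 0.0263] ang -95.5
lip [[0.5336, 0.3661], [0.5122, 0.222]] c [0.5229 0.2941 0.014 ] [0.1457, 0.1457] ang -98.5
stop [[0.6175, 0.3611], [0.594, 0.2044]] c [0.6058 0.2827 0.033 ] [0.1584, 0.1584] ang -98.5Traceback (most recent call last):
  File "<stdin>", line 15, in <module>
  File "<stdin>", line 5, in show
IndexError: index 1 is out of bounds for axis 0 with size 1
```

```bash
cat >> h.py <<'E'
def go(x,y,z,yaw,ob=None):
    """shift (mm) and turn for a move to world TCP x,y,z,yaw"""
    ob=ob or bot.get_obs();M=R.from_euler("xyz",ob["tcp_rot"],degrees=True).as_matrix()
    M=np.asarray(M);d=M.T@(np.array([x,y,z])-ob["ee_pos"])*1000
    return d.round(1),"turn",round((ob["tcp_rot"][2]-yaw+180)%360-180,1)
E
python3 - <<'E'
from h import *
t,s=cam("top"),cam("side")
for n,uv,z in(("mug",(366,413),.092),("jar",(407,222),.105)):print(n,onz(t,np.array(uv)*.64,z))
print(tri(t,(585*.64,309*.64),s,(441*.64,170*.64)))
for T,S in(((162,300),(259,491)),((187,306),(280,464)),((210,307),(296,440))):print(tri(t,np.array(T)*.64,s,np.array(S)*.64))
print(go(.5675,-.2522,.231,102))
E
```

```text
mug [0.42132419 0.04942292 0.092     ]
jar [ 0.68213372 -0.00313869  0.105     ]
(array([ 0.56670931, -0.24991303,  0.08591185]), np.float64(0.0015560108426888849))
(array([0.57508243, 0.34260989, 0.06906902]), np.float64(0.0013561763164355231))
(array([0.56720129, 0.30591484, 0.07190572]), np.float64(0.00023904358013486317))
(array([0.56492361, 0.27262481, 0.07328901]), np.float64(0.0017248238180418078))
(array([ 4.196e+02, -9.200e+01, -2.000e-01]), 'turn', np.float64(-78.5))
```

Rack lid heights come out at 69–73 mm (expected 74). The caddy tin's 86 mm is biased, because the divider hides part of the lid in the side view. I'll move above it and look with the wrist camera.

Emit:
send_rows(targets="420 -92 0 -78.5 75;420 -92 0 -78.5 75;420 -92 0 -78.5 75;420 -92 0 -78.5 75;420 -92 0 -78.5 75;420 -92 0 -78.5 75;420 -92 0 -78.5 75;420 -92 0 -78.5 75;420 -92 0 -78.5 75;420 -92 0 -78.5 75;420 -92 0 -78.5 75;420 -92 0 -78.5 75")

```text
time: 1.65
ee_pos: [0.5676, -0.2526, 0.2315]
tcp_rot: [180.0, 0.0, 102.0]
wrist_force: [-0.0, -0.6, 0.5]
opening: 0.0605
grasp_force: 0.0
```

```bash
python3 - <<'E'
from h import *
o=bot.get_obs();im=camera("wrist");np.save("o1.npy",o,allow_pickle=True)
print(o["time"],o["ee_pos"],o["tcp_rot"],o["q"],o["opening"])
im=np.clip(255*(im/255.)**.6,0,255).astype('uint8')
cv2.imwrite("pics/w1.png",cv2.resize(im,(800,600)))
E
```

```text
1.65 [ 0.56760304 -0.25262051  0.23150173] [1.79985589e+02 9.77063648e-03 1.01965218e+02] [-2.39924488e+01  1.51665719e+01  2.17490812e+01  9.65651068e+01
  5.53353145e-04  5.40423325e+01] 0.060461767101091836
```

View pics/w1.png

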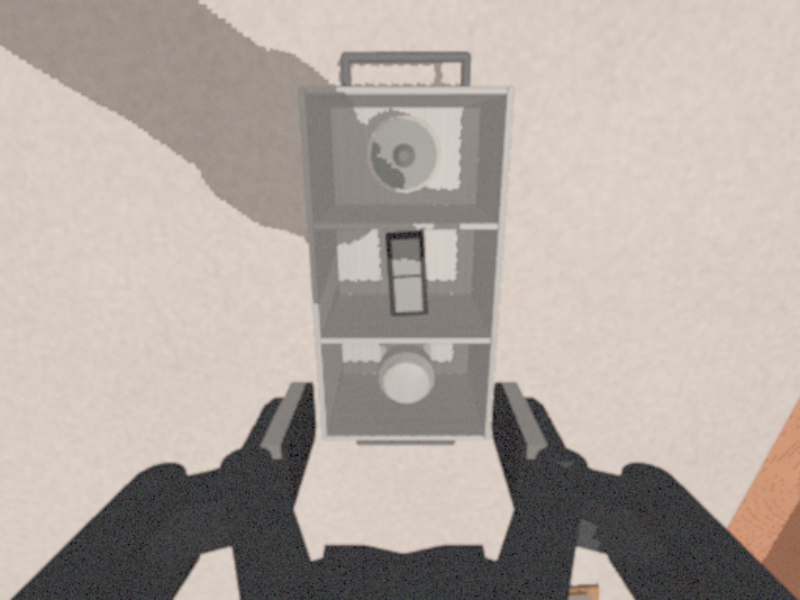

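The wrist view shows the lid with corners (386,232), (422,230), (428,313), (391,315) in the middle compartment. The rim corners are near (302,90), (512,88), (490,437) and (320,437).

```bash
python3 - <<'E'
from h import *
o=np.load("o1.npy",allow_pickle=True).item();w=cam("wrist",o);t=cam("top");f=.64
L=[(386,232),(422,230),(428,313),(391,315)]
P=np.array([onz(w,np.array(p)*f,.074) for p in L]);print(P[:,:2].round(4),P.mean(0),[np.linalg.norm(P[i]-P[i-1]).round(4) for i in range(4)])
for a,b in((1,2),(0,3)):
    d=P[b]-P[a];print("long ang",np.degrees(np.arctan2(d[1],d[0])))
Q=np.array([onz(w,np.array(p)*f,.1) for p in[(302,90),(512,88),(490,437),(320,437)]]);print(Q[:,:2].round(4),Q.mean(0),[np.linalg.norm(Q[i]-Q[i-1]).round(4) for i in range(4)])
for a,b in((1,2),(0,3)):
    d=Q[b]-Q[a];print("caddy ang",np.degrees(np.arctan2(d[1],d[0])))
C=lambda p:(p[0]/5.5+300-.4,p[1]/5.5+155-.4)
print(tri(t,C((408,238)),w,np.array(L).mean(0)*f))
print(proj(w,[o["ee_pos"][0],o["ee_pos"][1],.1])/f)
E
```

```text
[[ 0.5506 -0.2256]
 [ 0.5734 -0.2195]
 [ 0.5901 -0.275 ]
 [ 0.5653 -0.2817]] [ 0.56983515 -0.25044324  0.074     ] [np.float64(0.058), np.float64(0.0236), np.float64(0.058), np.float64(0.0257)]
long ang -73.22502827756249
long ang -75.36012857841693
[[ 0.4909 -0.1543]
 [ 0.6022 -0.1298]
 [ 0.6497 -0.347 ]
 [ 0.5334 -0.3715]] [ 0.5690603  -0.25064477  0.1       ] [np.float64(0.2213), np.float64(0.114), np.float64(0.2223), np.float64(0.1188)]
caddy ang -77.67930288132399
caddy ang -78.92507553282202
(array([ 0.5707391 , -0.25676659,  0.05208533]), np.float64(0.0027865026319794897))
[402.89495523 287.38566263]
```

Lid size (58 × 25 mm) and both cameras agree to about 2 mm: centre (0.5687, −0.2513), tin turned about 15°. I'll descend, close and check.

Emit:
send_rows(targets="1 1 50 -3 75;1 1 100 -3 75;1 1 140 -3 75;1 1 165 -3 75;1 1 185 -3 75;1 1 192 -3 75;1 1 192 -3 75;1 1 192 -3 130;1 1 192 -3 160;1 1 192 -3 200;1 1 192 -3 200;1 1 192 -3 200;1 1 192 -3 200", newtons=35)

```text
time: 3.32
ee_pos: [0.5694, -0.2514, 0.0407]
tcp_rot: [179.9, 0.1, 105.0]
wrist_force: [-1.7, 0.7, 11.4]
opening: 0.0258
grasp_force: 34.1
```

Emit:
send_rows(targets="0 0 -10 0 200;0 0 -40 0 200;0 0 -90 0 200;0 0 -140 0 200;0 0 -170 0 200;0 0 -175 0 200;40 -32 -175 -10 200;80 -64 -175 -20 200;120 -96 -175 -30 200;150 -120 -175 -40 200;173 -139 -175 -50 200;173 -139 -150 -60 200;173 -139 -120 -66.5 200;173 -139 -80 -66.5 200;173 -139 -40 -66.5 200;173 -139 -40 -66.5 200")

```text
time: 5.32
ee_pos: [0.3869, -0.1191, 0.0754]
tcp_rot: [179.9, -0.4, 171.5]
wrist_force: [-0.1, 0.2, -1.6]
opening: 0.0255
grasp_force: 34.9
```

```bash
python3 - <<'E'
from h import *
o=bot.get_obs();im=camera("wrist");s=camera("side")
print(o["ee_pos"],o["tcp_rot"],o["wrist_force"],o["opening"])
g=lambda im:np.clip(255*(im/255.)**.6,0,255).astype('uint8')
w=g(im);ss=g(s)[40:300,170:400]
cv2.imwrite("pics/p2.png",np.hstack([cv2.resize(w,(453,340)),cv2.resize(ss,(300,340))]))
E
```

```text
[ 0.38689431 -0.11914826  0.07540141] [179.93589811  -0.41710609 171.53334441] [-0.09863021  0.16419983 -1.6176216 ] 0.025544698479292798
```

View pics/p2.png

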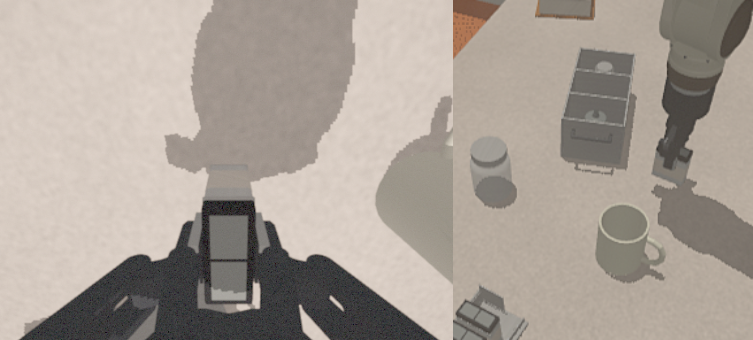

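The wrist picture shows the tin upright and centred between the pads. The side crop shows the caddy, jar and mug undisturbed. I'll lower it to the counter.

Emit:
send_rows(targets="0 0 15 0 200;0 0 25 0 200;0 0 32 0 200;0 0 35 0 200;0 0 35 0 200;0 0 35 0 200")

```text
time: 6.18
ee_pos: [0.3898, -0.12, 0.0446]
tcp_rot: [-180.0, 0.0, 171.5]
wrist_force: [-0.4, 0.2, -1.5]
opening: 0.0255
grasp_force: 35.0
```

Emit:
send_rows(targets="0 0 5 0 200;0 0 7 0 200;0 0 8.5 0 200;0 0 9.5 0 200;0 0 9.5 0 200")

```text
time: 6.8
ee_pos: [0.3896, -0.12, 0.0348]
tcp_rot: [-180.0, 0.0, 171.5]
wrist_force: [-0.2, -0.1, -1.5]
opening: 0.0254
grasp_force: 35.1
```

Emit:
send_rows(targets="0 0 0.7 0 200;0 0 1.4 0 200;0 0 1.4 0 200")

```text
time: 7.18
ee_pos: [0.3897, -0.12, 0.0346]
tcp_rot: [-180.0, 0.0, 171.5]
wrist_force: [-5.5, 2.0, 12.3]
opening: 0.0254
grasp_force: 36.7
```

Emit:
send_rows(targets="0 0 -0.5 0 120;0 0 -0.5 0 60;0 0 -0.5 0 60;0 0 -0.5 0 60;0 0 -10 0 40;0 0 -50 0 0;0 0 -90 0 0;0 0 -95 0 0;0 0 -95 -10 0;0 0 -95 -20 0;0 0 -95 -30 0;0 0 -95 -40 0;0 0 -95 -50 0;0 0 -95 -60 0;0 0 -95 -70 0;0 0 -95 -80 0;0 0 -95 -90 0;0 0 -95 -90 0;0 0 -95 -90 0")

```text
time: 9.55
ee_pos: [0.3895, -0.1199, 0.1282]
tcp_rot: [180.0, 0.0, -98.7]
wrist_force: [-0.8, -0.3, -0.7]
opening: 0.0851
grasp_force: 0.0
```

```bash
python3 - <<'E'
from h import *
o=bot.get_obs();im=camera("wrist");np.save("o3.npy",o,allow_pickle=True)
print(o["ee_pos"],o["tcp_rot"],o["q"].round(1),o["opening"])
im=np.clip(255*(im/255.)**.6,0,255).astype('uint8')
cv2.imwrite("pics/w3.png",cv2.resize(im,(640,480)))
w=cam("wrist",o)
for d in(-.029,.029):
  for e in(-.013,.013):
    x=R.from_euler("z",-8.5,degrees=True).apply([d,e,0])+[.3897,-.12,.068];print((proj(w,x)/.8).round())
E
```

```text
[ 0.38948275 -0.11994513  0.12815728] [ 1.79978554e+02  5.42976351e-03 -9.86843061e+01] [-17.1 -15.5 -20.3  85.2   0.  -98.4] 0.08509161670304634
[372. 244.]
[371. 284.]
[273. 244.]
[275. 285.]
```

View pics/w3.png

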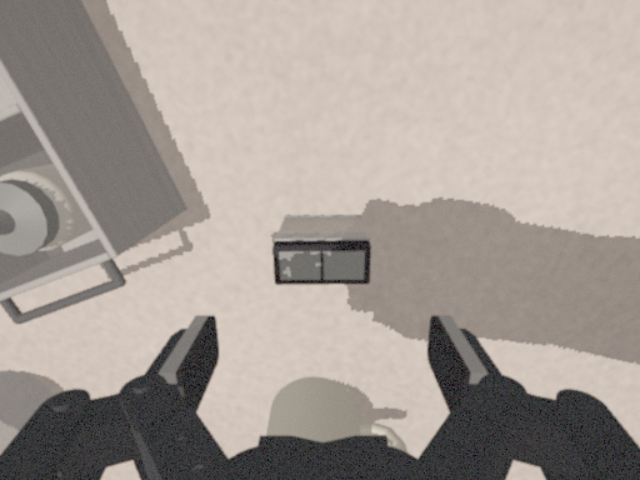

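The tin stands upright, lid corners at (275,242) to (369,283), matching the prediction. I'll grasp the narrow edges.

Emit:
send_rows(targets="0 0 40 0 0;0 0 70 0 0;0 0 88 0 0;0 0 98 0 0;0 0 98 0 0;0 0 98 0 60;0 0 98 0 120;0 0 98 0 120;0 0 98 0 120;0 0 98 0 120", newtons=35)

```text
time: 10.85
ee_pos: [0.3903, -0.1202, 0.0314]
tcp_rot: [-179.9, -0.0, -98.5]
wrist_force: [-0.6, 0.4, 5.9]
opening: 0.0579
grasp_force: 38.3
```

Emit:
send_rows(targets="0 0 -20 0 120;0 0 -60 0 120;0 0 -110 0 120;0 0 -150 0 120;-30 -8 -169 0 120;-75 -20 -169 0 120;-125 -33 -169 0 120;-175 -47 -169 0 120;-225 -60 -169 0 120;-275 -73 -169 0 120;-325 -87 -169 0 120;-375 -100 -169 0 120;-415 -111 -169 0 120;-437 -117 -169 0 120;-437 -117 -169 0 120;-437 -117 -169 0 120;-437 -117 -169 0 120")

```text
time: 12.98
ee_pos: [0.5695, 0.2942, 0.1998]
tcp_rot: [-180.0, 0.0, -98.5]
wrist_force: [0.1, -0.1, -1.1]
opening: 0.0578
grasp_force: 38.2
```

```bash
python3 - <<'E'
from h import *
o=bot.get_obs();im=camera("wrist");np.save("o4.npy",o,allow_pickle=True);cv2.imwrite("pics/w4raw.png",im)
print(o["ee_pos"],o["tcp_rot"],o["q"].round(1),o["opening"])
im=np.clip(255*(im/255.)**.6,0,255).astype('uint8')
cv2.imwrite("pics/w4.png",cv2.resize(im,(800,600),interpolation=cv2.INTER_CUBIC))
E
```

```text
[0.56951395 0.29421898 0.19978004] [-1.79983234e+02  4.35230034e-03 -9.85091867e+01] [ 27.3  17.4  20.9  93.5  -0.  -54.2] 0.05776385457872572
```

View pics/w4.png

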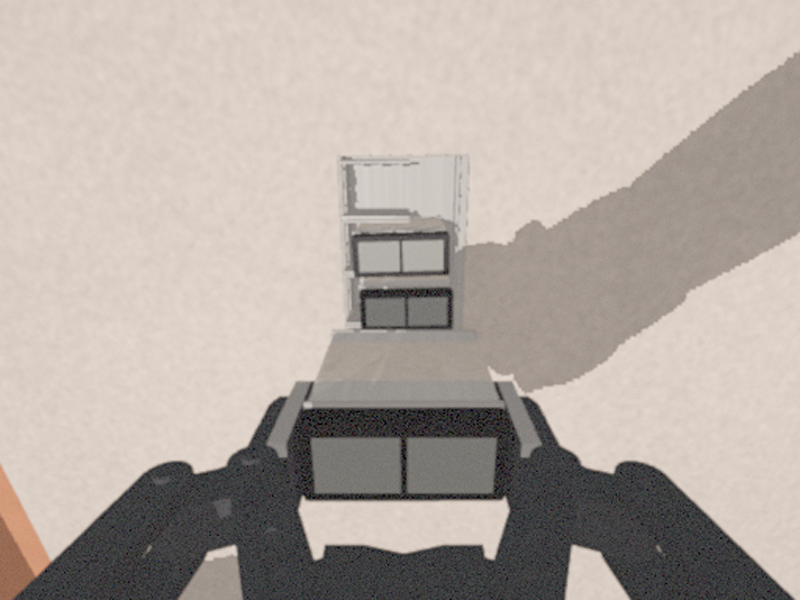

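The view shows the empty bay between the cheeks at v≈161 and v≈216, with the rear stop at u≈345 and the lip at u≈462. I'll use a crop for precision.

```bash
python3 - <<'E'
import cv2,numpy as np
a=cv2.imread("pics/w4raw.png")
a=np.clip(255*(a/255.)**1.0,0,255).astype('uint8')
c=a[92:162,206:312]; cv2.imwrite("pics/w4c.png",cv2.resize(c,None,fx=7.5,fy=7.5,interpolation=cv2.INTER_CUBIC))
E
```

```text
(no output)
```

View pics/w4c.png

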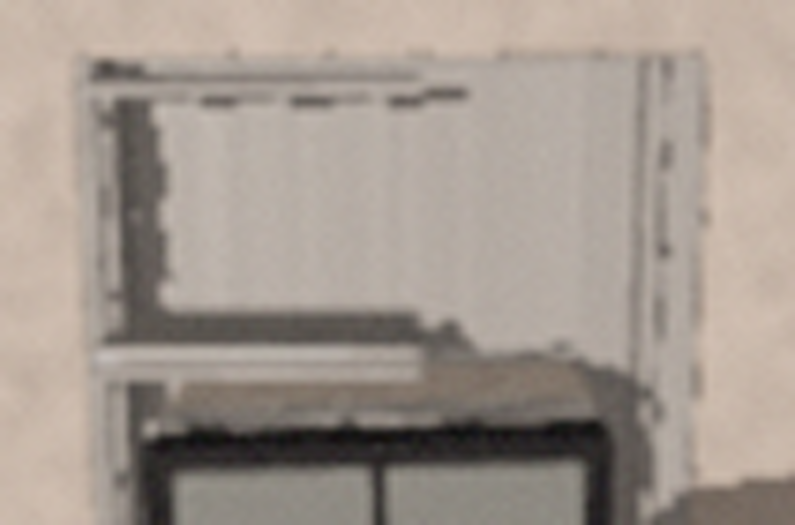

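The crop shows the outer cheek's inner top edge at v≈97 and the inner cheek's at v≈345 (33 mm apart against 32 nominal). The stop's front top edge is at u≈122 and the lip's outer edge at u≈703.

```bash
python3 - <<'E'
from h import *
o=np.load("o4.npy",allow_pickle=True).item();w=cam("wrist",o);k=7.5
C=lambda p:(p[0]/k+206-.43,p[1]/k+92-.43)
yaw=np.radians(-8.5);X=np.array([np.cos(yaw),np.sin(yaw)]);Y=np.array([-X[1],X[0]])
T=o["ee_pos"][:2]
def rk(n,p,z,f=C):
    q=onz(w,f(p),z)[:2];print(n,"rel TCP in rack axes mm: x %.1f y %.1f"%tuple((1000*(q-T)@np.c_[X,Y])),q.round(4))
rk("outer cheek",(300,97),.048);rk("inner cheek left",(120,345),.048);rk("inner cheek right",(415,345),.048)
rk("inner base",(300,312),.006)
for v in(120,300,480):rk("stop rear edge",(85+ (v-120)*.03,v),.033)
rk("stop face",(122,200),.033);rk("lip outer",(705,200),.014);rk("lip inner",(645,200),.014)
rk("tray right edge",(400,57),.006)
F=lambda p:(p[0]*.64-.2,p[1]*.64-.2)
for n,L in(("rt3",[(352,232),(449,232),(449,275),(354,276)]),("rt2",[(361,290),(452,289),(452,328),(361,328)])):
    for p in L:rk(n,p,.074,F)
# held tin lid (z=.1998-.0314+.068)
for p in[(300,407),(515,407),(507,497),(302,497)]:rk("held",p,.2364,F)
E
```

```text
outer cheek rel TCP in rack axes mm: x 12.2 y -73.0 [0.5708 0.2203]
inner cheek left rel TCP in rack axes mm: x 36.4 y -41.6 [0.5994 0.2477]
inner cheek right rel TCP in rack axes mm: x -2.5 y -41.6 [0.5609 0.2535]
inner base rel TCP in rack axes mm: x 14.4 y -40.6 [0.5777 0.252 ]
stop rear edge rel TCP in rack axes mm: x 41.8 y -69.5 [0.6005 0.2193]
stop rear edge rel TCP in rack axes mm: x 42.1 y -45.7 [0.6044 0.2428]
stop rear edge rel TCP in rack axes mm: x 42.5 y -20.5 [0.6085 0.2676]
stop face rel TCP in rack axes mm: x 37.2 y -59.0 [0.5976 0.2303]
lip outer rel TCP in rack axes mm: x -44.6 y -57.4 [0.5169 0.244 ]
lip inner rel TCP in rack axes mm: x -36.0 y -57.5 [0.5254 0.2427]
tray right edge rel TCP in rack axes mm: x -0.7 y -77.0 [0.5575 0.2182]
rt3 rel TCP in rack axes mm: x 30.4 y -35.6 [0.5944 0.2545]
rt3 rel TCP in rack axes mm: x -26.3 y -35.5 [0.5383 0.263 ]
rt3 rel TCP in rack axes mm: x -27.1 y -9.5 [0.5413 0.2889]
rt3 rel TCP in rack axes mm: x 30.2 y -8.9 [0.5981 0.2809]
rt2 rel TCP in rack axes mm: x 26.3 y -0.1 [0.5955 0.2903]
rt2 rel TCP in rack axes mm: x -29.2 y -0.6 [0.5405 0.2979]
rt2 rel TCP in rack axes mm: x -30.0 y 25.0 [0.5435 0.3233]
rt2 rel TCP in rack axes mm: x 27.1 y 24.9 [0.6    0.3148]
held rel TCP in rack axes mm: x 27.6 y -18.1 [0.5941 0.2722]
held rel TCP in rack axes mm: x -29.1 y -18.0 [0.538  0.2807]
held rel TCP in rack axes mm: x -29.1 y 11.3 [0.5424 0.3097]
held rel TCP in rack axes mm: x 29.2 y 11.2 [0.6001 0.301 ]
```

Bay centre relative to the TCP in rack axes: y ≈ −57 (cheeks and tray edge agree; held tin sits ≈ −1). Stop face is at x ≈ 37.5, so touching is at x ≈ 8.5; I'll place it about 4 mm short.

Emit:
send_rows(targets="25 -2 0 0 120;50 -4 10 0 120;56 -4 40 0 120;56 -4 80 0 120;56 -4 105 0 120;56 -4 112 0 120;56 -4 112 0 120;56 -4 122 0 120;56 -4 132 0 120;56 -4 140 0 120;56 -4 148 0 120;56 -4 153 0 120;56 -4 153 0 120")

```text
time: 14.65
ee_pos: [0.5652, 0.239, 0.0459]
tcp_rot: [180.0, -0.0, -98.5]
wrist_force: [0.2, -0.2, -1.9]
opening: 0.0574
grasp_force: 38.2
```

Emit:
send_rows(targets="0 0 3 0 120;0 0 6 0 120;0 0 7.5 0 120;0 0 8.5 0 120;0 0 9 0 120;0 0 9 0 120")

```text
time: 15.4
ee_pos: [0.5654, 0.2391, 0.0375]
tcp_rot: [-180.0, 0.0, -98.5]
wrist_force: [-1.3, -0.8, -0.3]
opening: 0.0575
grasp_force: 38.2
```

Emit:
send_rows(targets="0 0 0.6 0 120;0 0 0.6 0 120")

```text
time: 15.65
ee_pos: [0.5654, 0.2391, 0.0375]
tcp_rot: [-180.0, 0.0, -98.5]
wrist_force: [-2.9, -0.8, 5.8]
opening: 0.0578
grasp_force: 38.8
```

Emit:
send_rows(targets="0 0 0 0 80;0 0 0 0 30;0 0 0 0 30;0 0 0 0 30;0 0 -15 0 30;0 0 -50 0 60;0 0 -85 0 150;0 0 -90 0 255;0 20 -90 10 255;0 40 -90 20 255;0 62 -90 30 255;0 62 -90 40 255;0 62 -90 50 255;0 62 -90 60 255;0 62 -90 70 255;0 62 -90 80 255;0 62 -90 90 255;0 62 -90 90 255;0 62 -90 90 255")

```text
time: 18.02
ee_pos: [0.5039, 0.2481, 0.1267]
tcp_rot: [-180.0, -0.0, 171.8]
wrist_force: [0.1, -0.6, 0.5]
opening: -0.0
grasp_force: 0.0
```

```bash
python3 - <<'E'
from h import *
o=bot.get_obs();im=camera("wrist");np.save("o5.npy",o,allow_pickle=True);cv2.imwrite("pics/w5raw.png",im);cv2.imwrite("pics/t5.png",camera("top"))
print(o["ee_pos"],o["tcp_rot"],o["q"].round(1),o["opening"])
E
```

```text
[0.50394831 0.24814542 0.12665274] [-1.79990412e+02 -1.21113141e-02  1.71755541e+02] [26.2  5.8 -0.6 83.6 -0.  34.5] -2.9898603355139583e-05
```

Emit:
send_rows(targets="0 0 40 0 255;0 0 75 0 255;0 0 87 0 255;0 0 87 0 255;-8 0 87 0 255;-14 0 87 0 255;-18 0 87 0 255;-20 0 87 0 255;-22 0 87 0 255;-23 0 87 0 255;-24 0 87 0 255;-24 0 87 0 255")

```text
time: 19.62
ee_pos: [0.5277, 0.2447, 0.0398]
tcp_rot: [-180.0, -0.0, 171.5]
wrist_force: [-1.4, 0.9, 0.5]
opening: 0.0
grasp_force: 0.4
```

Emit:
send_rows(targets="-0.7 0 0 0 255;-1.4 0 0 0 255;-2 0 0 0 255;-2 0 0 0 255")

```text
time: 20.12
ee_pos: [0.5298, 0.2444, 0.0398]
tcp_rot: [180.0, 0.0, 171.5]
wrist_force: [-1.2, 0.3, -0.2]
opening: -0.0002
grasp_force: 0.4
```

Emit:
send_rows(targets="-0.7 0 0 0 255;-1.4 0 0 0 255;-2 0 0 0 255;-2 0 0 0 255")

```text
time: 20.62
ee_pos: [0.5311, 0.2441, 0.0399]
tcp_rot: [-180.0, -0.1, 171.6]
wrist_force: [-5.7, -0.1, 4.1]
opening: -0.0002
grasp_force: 2.9
```

Emit:
send_rows(targets="-0.5 0 0 0 255;-1 0 0 0 255;-1 0 0 0 255")

```text
time: 21.0
ee_pos: [0.5311, 0.2441, 0.0399]
tcp_rot: [-180.0, -0.2, 171.6]
wrist_force: [-10.9, 0.6, 7.0]
opening: 0.0003
grasp_force: 5.7
```

The tin stalls against the stop at 11 N. Next bay, same approach.

Emit:
send_rows(targets="10 0 0 0 255;30 0 0 0 255;30 20 0 0 255;30 36 0 0 255;30 36 0 0 255;22 36 0 0 255;16 36 0 0 255;12 36 0 0 255;10 36 0 0 255;8.5 36 0 0 255;7 36 0 0 255;5.5 36 0 0 255;4 36 0 0 255;3 36 0 0 255;2.2 36 0 0 255;1.5 36 0 0 255;1 36 0 0 255;0.7 36 0 0 255;0.7 36 0 0 255")

```text
time: 23.38
ee_pos: [0.5364, 0.2798, 0.0399]
tcp_rot: [-180.0, -0.1, 171.6]
wrist_force: [-6.9, 0.2, 3.9]
opening: 0.0003
grasp_force: 3.5
```

Emit:
send_rows(targets="10 0 0 0 255;30 0 0 0 255;30 20 0 0 255;30 36 0 0 255;30 36 0 0 255;22 36 0 0 255;16 36 0 0 255;13 36 0 0 255;11 36 0 0 255;9 36 0 0 255;7.5 36 0 0 255;6 36 0 0 255;4.5 36 0 0 255;3 36 0 0 255;2 36 0 0 255;1.2 36 0 0 255;0.5 36 0 0 255;0 36 0 0 255;0 36 0 0 255")

```text
time: 25.75
ee_pos: [0.5416, 0.3154, 0.0399]
tcp_rot: [-180.0, -0.1, 171.6]
wrist_force: [-7.6, 0.9, 3.0]
opening: 0.0004
grasp_force: 3.6
```

Emit:
send_rows(targets="10 0 0 0 255;30 0 0 0 255;30 20 0 0 255;30 36 0 0 255;30 36 0 0 255;22 36 0 0 255;16 36 0 0 255;13 36 0 0 255;11 36 0 0 255;9 36 0 0 255;7.5 36 0 0 255;6 36 0 0 255;4.5 36 0 0 255;3 36 0 0 255;2 36 0 0 255;1.2 36 0 0 255;0.5 36 0 0 255;0 36 0 0 255;0 36 0 0 255")

```text
time: 28.12
ee_pos: [0.5468, 0.351, 0.0399]
tcp_rot: [-180.0, -0.1, 171.6]
wrist_force: [-8.1, 0.1, 3.6]
opening: 0.0005
grasp_force: 3.7
```

All four front stops agree within 0.3 mm. I'll retract and take a last look.

Emit:
send_rows(targets="10 0 0 0 255;35 0 0 0 255;40 0 -50 0 255;40 -30 -110 0 255;40 -54 -160 0 255;40 -54 -160 0 255;40 -54 -160 0 255")

```text
time: 29.0
ee_pos: [0.5004, 0.3034, 0.1995]
tcp_rot: [180.0, 0.0, 171.5]
wrist_force: [-0.2, 0.1, -1.4]
opening: -0.0
grasp_force: 0.0
```

```bash
python3 - <<'E'
from h import *
w=camera("wrist");t=camera("top");s=camera("side")
g=lambda im:np.clip(255*(im/255.)**.6,0,255).astype('uint8')
r=lambda a,x,y:cv2.resize(g(a),(x,y),interpolation=cv2.INTER_CUBIC)
print(bot.get_obs()["ee_pos"])
cv2.imwrite("pics/f.png",np.vstack([np.hstack([r(w[60:260,150:400],400,320),r(t[120:290,80:450],400,320)*1]),np.hstack([r(s[60:380,100:400],400,280),r(s[240:360,120:260],400,280)])]))
E
```

```text
[0.49990857 0.30342738 0.19801345]
```

View pics/f.png

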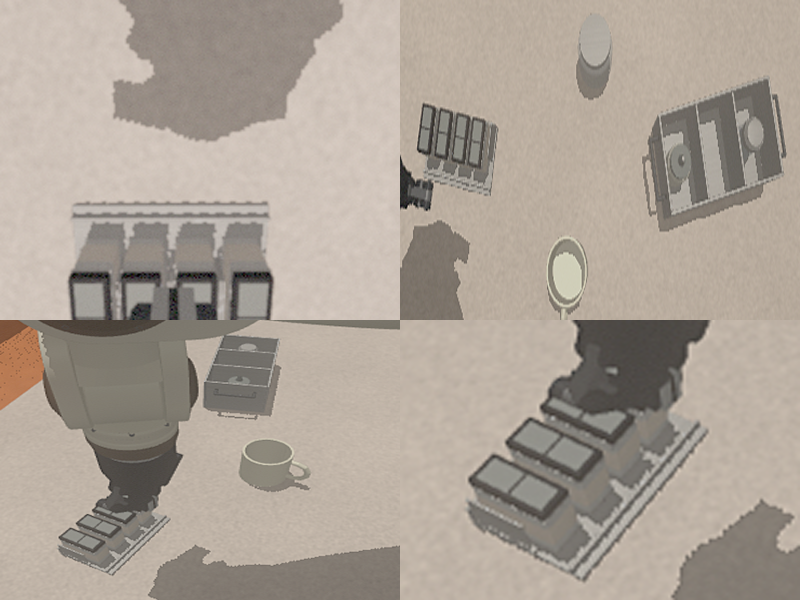

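The final views show all four tins upright with their front edges on one line (v≈273 in the wrist crop). The caddy, its contents, the mug and the jar are in place.

```bash
python3 -c "
from workcell import ticket;print(ticket.job_done())"
```

```text
the job is handed in; nothing more can be done
None
```

The tin now stands in the empty bay with a narrow edge to the front. All four tins were pushed back until they stalled on the rear stop, front edges level to about 0.3 mm. The caddy, mug and jar look unmoved, and I handed the job in at about 29 s of the 64 s limit.

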